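# Start the weld bench's fume extraction

### The job

Start the fume extraction for the welding bench: with the fingertips, from above, lightly press the blue button (damper), then the yellow one (filter), then the green one (fan), each fully in so that it stays in, and then draw clear. Press gently, do not push a later button before its turn, and leave the red emergency-stop alone. Do not pick up, tip or shift the loose switch boxes, and leave the tools on the bench undisturbed.

Things in the scene. Friction and masses are not known exactly. Their poses are not given: they have to be found in the camera images.
- blue_top (a point): centre of the top face of the blue mushroom button (a blue cap 40 mm across and 11 mm thick, flat on the middle 26 mm); it goes down with the cap. With the button out, it lies 80 mm above the bench, 30 mm above the top of its box; z up
- blue_button (a joint): how far the blue button's plunger is pushed straight down into its box: about 0 out (starts at 0 to 0.0015 m), 0.010 m at its hard stop. It resists with 3 N and stays where it is left. The cap rides on it on a cushion spring (1.5 N/mm, 8 mm): a press squeezes this 2 mm, then the plunger goes in; past its stop the cushion gives 6 mm more, up to 12 N, then is solid. Let go, only the cushion rises again
- blue_box: grey switch box 70 x 70 mm, 50 mm tall, on a 72 mm rubber foot, about 0.6 to 1.1 kg, standing loose on the bench, with the blue button in the middle of its top; origin at the centre of its underside, z up
- yellow_top (a point): centre of the top face of the yellow mushroom button (a yellow cap 40 mm across and 11 mm thick, flat on the middle 26 mm); it goes down with the cap. With the button out, it lies 95 mm above the bench, 30 mm above the top of its box; z up
- yellow_button (a joint): how far the yellow button's plunger is pushed straight down into its box: about 0 out (starts at 0 to 0.0015 m), 0.010 m at its hard stop. It resists with 3 N and stays where it is left. The cap rides on it on a cushion spring (1.5 N/mm, 8 mm): a press squeezes this 2 mm, then the plunger goes in; past its stop the cushion gives 6 mm more, up to 12 N, then is solid. Let go, only the cushion rises again
- yellow_box: grey switch box 70 x 70 mm, 65 mm tall, on a 72 mm rubber foot, about 0.6 to 1.1 kg, standing loose on the bench, with the yellow button in the middle of its top; origin at the centre of its underside, z up
- green_top (a point): centre of the top face of the green mushroom button (a green cap 40 mm across and 11 mm thick, flat on the middle 26 mm); it goes down with the cap. With the button out, it lies 110 mm above the bench, 30 mm above the top of its box; z up
- green_button (a joint): how far the green button's plunger is pushed straight down into its box: about 0 out (starts at 0 to 0.0015 m), 0.010 m at its hard stop. It resists with 3 N and stays where it is left. The cap rides on it on a cushion spring (1.5 N/mm, 8 mm): a press squeezes this 2 mm, then the plunger goes in; past its stop the cushion gives 6 mm more, up to 12 N, then is solid. Let go, only the cushion rises again
- green_box: grey switch box 70 x 70 mm, 80 mm tall, on a 72 mm rubber foot, about 0.6 to 1.1 kg, standing loose on the bench, with the green button in the middle of its top; origin at the centre of its underside, z up
- red_top (a point): centre of the top face of the red mushroom button (a red emergency-stop cap 40 mm across and 11 mm thick, flat on the middle 26 mm); it goes down with the cap. With the button out, it lies 95 mm above the bench, 30 mm above the top of its box; z up
- red_button (a joint): how far the red button's plunger is pushed straight down into its box: about 0 out (starts at 0 to 0.0015 m), 0.010 m at its hard stop. It resists with 3 N and stays where it is left. The cap rides on it on a cushion spring (1.5 N/mm, 8 mm): a press squeezes this 2 mm, then the plunger goes in; past its stop the cushion gives 6 mm more, up to 12 N, then is solid. Let go, only the cushion rises again
- red_box: grey switch box 70 x 70 mm, 65 mm tall, on a 72 mm rubber foot, about 0.6 to 1.1 kg, standing loose on the bench, with the red button in the middle of its top; origin at the centre of its underside, z up
- tape: yellow tape measure, 62 x 36 mm, 58 mm tall, bystander; origin at the centre of its underside
- magnet: red triangular welding magnet lying flat, about 100 x 105 mm, 22 mm high, bystander; origin at its underside, near its middle
- grinder: green and black angle grinder lying on the bench, about 310 mm long along its y, 66 mm high, side handle towards its -x, bystander; origin at its underside, near its middle
- hammer: hammer lying flat along its x, about 260 mm long, 26 mm high, bystander
- brush: hand brush lying flat along its x, about 200 mm long, 20 mm high, bystander
- can: orange-labelled spray can with a white cap, standing upright, 60 mm across, 150 mm tall, bystander; origin at the centre of its underside
Mind the look-alikes: they are no part of the job. What is shaped like the yellow_box but purple is not meant.

How it is judged:
By the outcome, as a careful person would: the job done as asked, in the order asked, and still so for the second after the job is handed in, with the robot touching nothing.
It also fails if it takes over 56 s, if anything falls off the work surface, if the arm or the gripper's body presses on something with over 40 N, if the wrist force passes 120 N, or if a joint passes its speed limit or range.

### The arm

A 6-joint arm with a two-finger parallel gripper is mounted at the origin on the work surface. World frame = base frame: x ahead of the robot, y to its left, z up, the work surface at z = 0. Lengths are in m, angles in rad, forces in N, time in s.
With the tool pointing down it reaches from about 0.3 to 0.85 m from the base axis. Payload 5.4 kg.
Tool frame: the origin (TCP) lies midway between the tips of the shut fingers; the grasp point (between the pads) lies 19 mm behind it (r.tcp_to_grasp is the distance from the TCP to the grasp point, in m); z points along the fingers, y is the line along which they close (so a half turn about z gives the same grasp; the last joint's range is limited). The gripper opens to 85 mm and grips with 20 to 120 N. Pads are 22 mm wide; open, the fingers measure 114 mm over their backs; the gripper's body (76 mm by 85 mm) begins 54 mm behind the grasp point. The pads swing forward as they close: fully open they stand 13 mm farther back than shut.
Start: joints at [0.971, 0.158, 1.597, -0, 1.386, -0.21], TCP at [0.219, 0.532, 0.231] pointing down, gripper open.
Joint ranges: [-2.91, 2.91], [-0.94, 2.29], [0.18, 2.7], [-1.29, 4.43], [0.17, 2.64], [-3, 3]. Speed limits (rad/s): [2.57, 2.57, 3.14, 3.14, 3.14, 3.14].

### API

Orientations are given as a unit quaternion [w, x, y, z].
In Python, from workcell import r gives the robot as it stands. The module is installed in compiled form; this text tells all that it offers.
- The arm moves only by the shell command python3 -m handwheel 'ROWS' [FORCE]. ROWS is a JSON object of lists of equal length, an entry for each row: "angular": the turn, a rotation vector about the tool's x, y, z as a fraction of full scale, a list of three; "xyz": the shift along the tool's x, y, z as a fraction of full scale, a list of three; "jaw": the closure, from 0 (fully open) to 1 (shut). A call has 1 to 5 rows; each row shifts and turns the commanded pose from where the row before left it, along the tool's axes as they then stand; what a row does not reach is not made up. Full scale, the value 1, is 0.02 m for a shift and 0.15 rad for a turn. A row lasts 1/10 s, in which the tool goes at most 50 mm and 8.59 degrees, less where a joint would pass 70% of its speed; a pose out of reach is approached as far as the arm can. A call with a number of a shift or a turn outside -1 to 1 is refused whole. A call with a gripper value outside its range is refused whole. The fingers move at their own pace and stop on an object; FORCE is the grip in N (left out, the last holds). Time passes only in rows, so rows that do not move let the fingers close. It gives the time, the measured TCP pose, the force, the opening and the grip force at its end, in the units of the state.
- r.state(): the state, without advancing time (a new reading comes with each control period).
- r.snapshot(name): name is "scene" or "top"; returns (picture, depth): 480x640x3 uint8, red, green, blue; 480x640 float32, m along the optical axis (not along the pixel's ray), 0 where there is no reading.
- r.get_calibration(name): a dict with "intrinsics" (3x3 intrinsics, pixels), "dist" ([k1, k2, p1, p2, k3] as OpenCV has them; the pictures are not rectified), "rvec" (rotation vector, rad) and "tvec" (3), from world to camera coordinates, as OpenCV has them. Camera axes: x right, y down, z forward; pixel columns grow to the right and rows downward; lengths in m; the calibration is good to about 2 mm. A picture is of the moment at which its call begins. get_calibration takes no time and is no camera call.
- r.hand_in(): hands the job in; it is judged then, once.
Trained networks look in the newest picture that a camera, given by its name, has taken for a name from the list of things; names that differ only in an ending like _2 or _b are one class to them, and where a whole thing is asked for, a point or a joint stands for the part that bears it (a point fixed in the world has none). Each returns a list of dicts, best first, with "score" (0 to 1); they miss things now and then, are a little off and sometimes report something else, mostly with a low value. They report only what shows in the picture. A call takes as long as a camera call. They do not tell look-alikes from the thing itself.
- r.boxes_of(camera, target): "point" ([x, y, z] in m, in world coordinates, good to about 4 mm: the middle of the surface that is visible of it).
- r.regions_of(camera, target): "region" (480x640 bool, what is visible of it).
- r.mark_of(camera, target): "point" ([x, y, z] in m, in world coordinates, good to about 4 mm: a listed point, or the origin of a listed thing).
The state is a dict: "t": time; "q": joint angles; "qvel": joint speeds; "tau": joint torques, N m; "ee_pos": TCP position; "tool_rot": TCP orientation; "wrist_force": force on the tool from outside, world axes, zero at the start; "moment": the same for the moment, N m; "opening": finger opening in m; "gripper_force": force on a finger pad.
Only numpy, scipy, OpenCV 4.12 (cv2) and the standard library are available. Lean on these libraries where they do the work, as an engineer would, in place of code of your own. Each camera call takes 0.05 s, during which the arm holds its last target. There are 200 camera calls.

## Working session

There is one attempt and no reset: what is moved stays moved. The work goes in short steps, Python scripts to look and compute and a shell command to move; the robot and the scene stay as the last step left them, time stands still between calls to the robot, and variables do not carry over. Pictures are saved under pics/ and viewed, at most 10 in all, crops included, and the job is handed in when it is done.

```bash
mkdir -p pics; python3 - <<'E'
from workcell import r
import cv2,numpy as np
for c in ("scene","top"):
    im,d=r.snapshot(c); cv2.imwrite(f"pics/{c}0.png",im[:,:,::-1])
    for n in ("blue","yellow","green","red"):
        for o in r.mark_of(c,n+"_top")[:3]: print(c,n,np.round(o["point"],3),round(o["score"],2))
s=r.state(); print({k:np.round(s[k],3) for k in("t","ee_pos","tool_rot","wrist_force","opening")})
E
```

```text
scene blue [ 0.558 -0.297  0.081] 0.51
scene yellow [ 0.386 -0.027  0.096] 0.53
scene yellow [0.581 0.075 0.093] 0.5
scene yellow [0.616 0.192 0.099] 0.44
scene green [0.446 0.277 0.111] 0.54
scene green [0.577 0.075 0.094] 0.51
scene green [ 0.539 -0.454  0.001] 0.44
scene red [ 0.507 -0.065  0.097] 0.73
top blue [ 0.56  -0.292  0.079] 0.72
top yellow [ 0.383 -0.029  0.093] 0.78
top yellow [0.614 0.193 0.094] 0.68
top yellow [0.575 0.076 0.092] 0.67
top green [0.444 0.276 0.11 ] 0.61
top green [ 0.41   0.086 -0.   ] 0.47
top red [ 0.511 -0.066  0.093] 0.75
{'t': np.float64(0.5), 'ee_pos': array([0.219, 0.532, 0.231]), 'tool_rot': array([-0.   ,  0.194,  0.981, -0.   ]), 'wrist_force': array([0.289, 1.145, 0.41 ]), 'opening': np.float64(0.086)}
```

View pics/scene0.png

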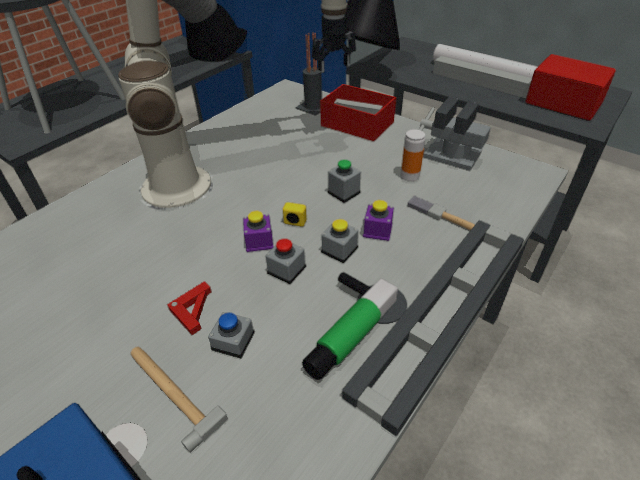

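View pics/top0.png

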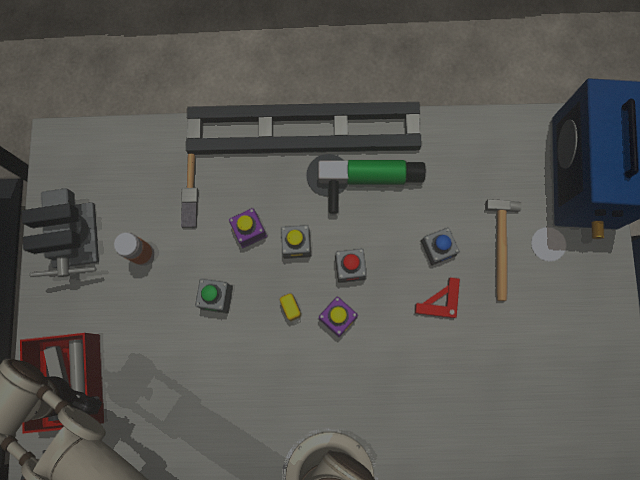

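The scene view shows blue at about (228,322), red at (284,247) and green at (344,167). There are three yellow candidates: (256,218) on a purple box, (340,227) on a grey box and (379,206) on a purple box. The description says grey, so (340,227) fits, which is (295,238) in the top view. I'll confirm it in a crop and refine the positions.

```bash
cat > m.py <<'E'
from workcell import r
import cv2,numpy as np
P={"blue":(.559,-.295,.08),"yellow":(.578,.075,.095),"green":(.445,.277,.11),"red":(.509,-.066,.095)}
H={"blue":(105,130),"yellow":(24,35),"green":(50,85),"red":(0,6)}
def measure(names=P):
  for c in("scene","top"):
    im,d=r.snapshot(c);k=r.get_calibration(c);K=np.array(k["intrinsics"]);D=np.array(k["dist"]);R=cv2.Rodrigues(np.array(k["rvec"],float))[0];t=np.array(k["tvec"]).ravel()
    hsv=cv2.cvtColor(im,cv2.COLOR_RGB2HSV)
    for n in names:
      uv=cv2.projectPoints(np.array([P[n]]),np.array(k["rvec"],float),t,K,D)[0].ravel()
      m=cv2.inRange(hsv,(H[n][0],110,60),(H[n][1],255,255))>0
      yy,xx=np.mgrid[:480,:640]; m&=np.hypot(xx-uv[0],yy-uv[1])<20
      v,u=np.nonzero(m&(d>0)); p=cv2.undistortPoints(np.stack([u,v],1).astype(float)[:,None],K,D)[:,0]
      z=d[v,u]; X=(np.c_[p*z[:,None],z]-t)@R
      zt=np.percentile(X[:,2],90); s=X[X[:,2]>zt-.004]
      print(c,n,uv.round(),len(s),"mean",s.mean(0).round(4),"mid",((s.min(0)+s.max(0))/2).round(4),"ext",np.ptp(s,0).round(3))
E
python3 - <<'E'
from m import *
measure()
im,_=r.snapshot("scene"); cv2.imwrite("pics/crop.png",cv2.resize(im[180:280,220:420,::-1],None,fx=4,fy=4))
E
```

```text
scene blue [227. 319.] 188 mean [ 0.5595 -0.295   0.079 ] mid [ 0.5599 -0.2948  0.0795] ext [0.039 0.035 0.006]
scene yellow [341. 222.] 100 mean [0.5791 0.0697 0.0948] mid [0.5781 0.0707 0.0953] ext [0.035 0.032 0.006]
scene green [345. 162.] 61 mean [0.4453 0.2739 0.111 ] mid [0.4448 0.2757 0.1113] ext [0.037 0.03  0.005]
scene red [282. 242.] 117 mean [ 0.5149 -0.067   0.0943] mid [ 0.5147 -0.0675  0.0951] ext [0.034 0.034 0.006]
top blue [443. 241.] 84 mean [ 0.5562 -0.2954  0.0815] mid [ 0.5565 -0.295   0.0822] ext [0.036 0.035 0.007]
top yellow [292. 236.] 99 mean [0.5758 0.068  0.0955] mid [0.5755 0.0685 0.0986] ext [0.036 0.032 0.012]
top green [208. 292.] 97 mean [0.4417 0.273  0.1117] mid [0.4415 0.2738 0.1131] ext [0.033 0.034 0.008]
top red [351. 263.] 97 mean [ 0.5114 -0.0674  0.0959] mid [ 0.5105 -0.0672  0.0991] ext [0.034 0.034 0.011]
```

View pics/crop.png

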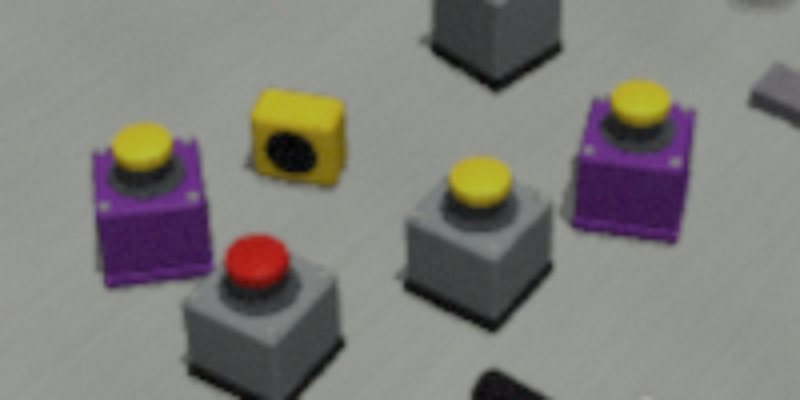

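The crop confirms it: the middle yellow button, at crop (480,180), sits on a grey box, and the other two sit on purple ones. First I'll square the tool to the world axes (tool x = -X, y = +Y), shut the jaws and head for blue.

```bash
python3 -m handwheel '{"angular":[[0,0,-1],[0,0,-1],[0,0,-0.6],[0,0,0],[0,0,0]],"xyz":[[0,0,0],[0,0,0],[0,0,0],[0,-1,0],[0,-1,0]],"jaw":[1,1,1,1,1]}' 30
python3 -m handwheel '{"angular":[[0,0,0],[0,0,0],[0,0,0],[0,0,0],[0,0,0]],"xyz":[[-0.5,-1,0],[-0.5,-1,0],[-0.5,-1,0],[-0.5,-1,0],[-0.5,-1,0]],"jaw":[1,1,1,1,1]}'
```

```text
t: 1.15
ee_pos: [0.2184, 0.4915, 0.2312]
tool_rot: [-0.0, -0.0, 1.0, -0.0]
wrist_force: [-0.1, -0.1, -0.5]
opening: 0.0122
gripper_force: 0.0
t: 1.65
ee_pos: [0.2689, 0.3911, 0.2314]
tool_rot: [0.0, -0.0, 1.0, 0.0]
wrist_force: [0.4, 0.1, -1.4]
opening: 0.0001
gripper_force: 0.0
```

```bash
python3 -m handwheel '{"angular":[[0,0,0],[0,0,0],[0,0,0],[0,0,0],[0,0,0]],"xyz":[[-0.5,-1,0],[-0.5,-1,0],[-0.5,-1,0],[-0.5,-1,0],[-0.5,-1,0]],"jaw":[1,1,1,1,1]}' | head -2
python3 -m handwheel '{"angular":[[0,0,0],[0,0,0],[0,0,0],[0,0,0],[0,0,0]],"xyz":[[-0.5,-1,0],[-0.5,-1,0],[-0.5,-1,0],[-0.5,-1,0],[-0.5,-1,0]],"jaw":[1,1,1,1,1]}' | head -2
python3 -m handwheel '{"angular":[[0,0,0],[0,0,0],[0,0,0],[0,0,0],[0,0,0]],"xyz":[[-0.5,-1,0],[-0.5,-1,0],[-0.5,-1,0],[-0.5,-1,0],[-0.5,-1,0]],"jaw":[1,1,1,1,1]}' | head -2
python3 -m handwheel '{"angular":[[0,0,0],[0,0,0],[0,0,0],[0,0,0],[0,0,0]],"xyz":[[-0.5,-1,0],[-0.5,-1,0],[-0.5,-1,0],[-0.5,-1,0],[-0.5,-1,0]],"jaw":[1,1,1,1,1]}' | head -2
python3 -m handwheel '{"angular":[[0,0,0],[0,0,0],[0,0,0],[0,0,0],[0,0,0]],"xyz":[[-0.5,-1,0],[-0.5,-1,0],[-0.5,-1,0],[-0.5,-1,0],[-0.5,-1,0]],"jaw":[1,1,1,1,1]}' | head -2
python3 -m handwheel '{"angular":[[0,0,0],[0,0,0],[0,0,0],[0,0,0],[0,0,0]],"xyz":[[-0.4,-1,0],[-0.4,-1,0],[-0.4,-1,0],[-0.4,-1,0],[0,-1,0]],"jaw":[1,1,1,1,1]}'
```

```text
t: 2.15
ee_pos: [0.3189, 0.2911, 0.2315]
t: 2.65
ee_pos: [0.369, 0.1911, 0.2315]
t: 3.15
ee_pos: [0.419, 0.091, 0.2315]
t: 3.65
ee_pos: [0.469, -0.009, 0.2314]
t: 4.15
ee_pos: [0.519, -0.109, 0.2314]
t: 4.65
ee_pos: [0.5512, -0.209, 0.2312]
tool_rot: [0.0, -0.0, 1.0, 0.0]
wrist_force: [0.2, -0.4, 0.0]
opening: 0.0002
gripper_force: 0.0
```

```bash
python3 -m handwheel '{"angular":[[0,0,0],[0,0,0],[0,0,0],[0,0,0],[0,0,0]],"xyz":[[-0.35,-1,0],[0,-1,0],[0,-1,0],[0,-1,0],[0,-0.3,0]],"jaw":[1,1,1,1,1]}' | head -2
python3 -m handwheel '{"angular":[[0,0,0],[0,0,0],[0,0,0],[0,0,0],[0,0,0]],"xyz":[[0,0,1],[0,0,1],[0,0,1],[0,0,1],[0,0,1]],"jaw":[1,1,1,1,1]}' | head -2
python3 -m handwheel '{"angular":[[0,0,0],[0,0,0],[0,0,0],[0,0,0],[0,0,0]],"xyz":[[0,0,1],[0,0,0.5],[0,0,0],[0,0,0],[0,0,0]],"jaw":[1,1,1,1,1]}'
python3 - <<'E'
from m import *
measure(["blue"])
im,_=r.snapshot("scene"); cv2.imwrite("pics/blue.png",cv2.resize(im[230:380,130:330,::-1],None,fx=4,fy=4))
E
```

```text
t: 5.15
ee_pos: [0.5572, -0.2965, 0.2312]
t: 5.65
ee_pos: [0.5576, -0.2938, 0.1306]
t: 6.15
ee_pos: [0.5585, -0.2947, 0.1029]
tool_rot: [0.001, -0.0, 1.0, -0.001]
wrist_force: [0.0, -0.2, -1.2]
opening: -0.0002
gripper_force: 0.0
scene blue [227. 319.] 170 mean [ 0.5601 -0.295   0.0792] mid [ 0.5584 -0.295   0.0797] ext [0.035 0.037 0.006]Traceback (most recent call last):
  File "<stdin>", line 2, in <module>
  File "m.py", line 13, in measure
    v,u=np.nonzero(m&(d>0)); p=cv2.undistortPoints(np.stack([u,v],1).astype(float)[:,None],K,D)[:,0]
                               ~~~~~~~~~~~~~~~~~~~^^^^^^^^^^^^^^^^^^^^^^^^^^^^^^^^^^^^^^^^^^^^^
cv2.error: OpenCV(4.12.0) /io/opencv/modules/calib3d/src/undistort.dispatch.cpp:347: error: (-215:Assertion failed) CV_IS_MAT(_src) && CV_IS_MAT(_dst) && (_src->rows == 1 || _src->cols == 1) && (_dst->rows == 1 || _dst->cols == 1) && _src->cols + _src->rows - 1 == _dst->rows + _dst->cols - 1 && (CV_MAT_TYPE(_src->type) == CV_32FC2 || CV_MAT_TYPE(_src->type) == CV_64FC2) && (CV_MAT_TYPE(_dst->type) == CV_32FC2 || CV_MAT_TYPE(_dst->type) == CV_64FC2) in function 'cvUndistortPointsInternal'
```

The top view of blue is hidden by the gripper, and the scene view agrees with the earlier position. I'll press slowly and watch the force.

```bash
python3 -m handwheel '{"angular":[[0,0,0],[0,0,0],[0,0,0],[0,0,0],[0,0,0]],"xyz":[[0,0,0.4],[0,0,0.4],[0,0,0],[0,0,0],[0,0,0]],"jaw":[1,1,1,1,1]}' | grep -v op
python3 -m handwheel '{"angular":[[0,0,0],[0,0,0],[0,0,0],[0,0,0],[0,0,0]],"xyz":[[0,0,0.1],[0,0,0.1],[0,0,0.1],[0,0,0.1],[0,0,0]],"jaw":[1,1,1,1,1]}' | grep -v op
python3 -m handwheel '{"angular":[[0,0,0],[0,0,0],[0,0,0],[0,0,0],[0,0,0]],"xyz":[[0,0,0.1],[0,0,0.1],[0,0,0.1],[0,0,0],[0,0,0]],"jaw":[1,1,1,1,1]}' | grep -v op
```

```text
t: 6.75
ee_pos: [0.5577, -0.2941, 0.0853]
tool_rot: [0.0, -0.0, 1.0, -0.0]
wrist_force: [1.0, -0.4, -0.2]
gripper_force: 0.0
t: 7.25
ee_pos: [0.5577, -0.2941, 0.0773]
tool_rot: [0.0, -0.0, 1.0, -0.0]
wrist_force: [-0.6, 0.7, 1.7]
gripper_force: 1.0
t: 7.75
ee_pos: [0.5578, -0.2942, 0.0713]
tool_rot: [0.0, -0.0, 1.0, -0.0]
wrist_force: [-0.2, 0.0, 2.6]
gripper_force: 1.0
```

```bash
python3 -m handwheel '{"angular":[[0,0,0],[0,0,0],[0,0,0],[0,0,0],[0,0,0]],"xyz":[[0,0,0.1],[0,0,0.05],[0,0,0.05],[0,0,0],[0,0,0]],"jaw":[1,1,1,1,1]}' | grep -E "ee|wr"
python3 -m handwheel '{"angular":[[0,0,0],[0,0,0],[0,0,0],[0,0,0]],"xyz":[[0,0,0.05],[0,0,0.05],[0,0,0],[0,0,0]],"jaw":[1,1,1,1]}' | grep -E "ee|wr"
```

```text
ee_pos: [0.5578, -0.2942, 0.0675]
wrist_force: [-0.4, -0.0, 3.8]
ee_pos: [0.5578, -0.2942, 0.0658]
wrist_force: [-1.5, 1.0, 5.3]
```

The force is rising above the 3 N plateau, so the plunger is at its stop. I'll go 1 mm more for certainty, then lift and move towards yellow.

```bash
python3 -m handwheel '{"angular":[[0,0,0],[0,0,0],[0,0,0],[0,0,0]],"xyz":[[0,0,0.05],[0,0,0],[0,0,0],[0,0,0]],"jaw":[1,1,1,1]}' | grep -E "ee|wr"
python3 -m handwheel '{"angular":[[0,0,0],[0,0,0],[0,0,0],[0,0,0],[0,0,0]],"xyz":[[0,0,-0.2],[0,0,-0.3],[0,0,-0.5],[0,0,-1],[0,0,-1]],"jaw":[1,1,1,1,1]}' | grep -E "ee|wr"
python3 -m handwheel '{"angular":[[0,0,0],[0,0,0],[0,0,0],[0,0,0],[0,0,0]],"xyz":[[0,0,-1],[0,0,-1],[0,0,-1],[0,1,-1],[0,1,0]],"jaw":[1,1,1,1,1]}' | grep -E "ee|wr"
python3 -m handwheel '{"angular":[[0,0,0],[0,0,0],[0,0,0],[0,0,0],[0,0,0]],"xyz":[[0,1,0],[0,1,0],[0,1,0],[0,1,0],[0,1,0]],"jaw":[1,1,1,1,1]}' | grep -E "ee|wr"
python3 -c "
from m import *
measure(['blue'])"
```

```text
ee_pos: [0.5579, -0.2942, 0.065]
wrist_force: [-0.3, 0.9, 7.9]
ee_pos: [0.5571, -0.2937, 0.1244]
wrist_force: [0.8, -0.7, -0.3]
ee_pos: [0.559, -0.2547, 0.2078]
wrist_force: [0.1, 0.1, -0.5]
ee_pos: [0.5571, -0.1519, 0.2033]
wrist_force: [0.2, -0.8, -0.4]
scene blue [227. 319.] 186 mean [ 0.5596 -0.2946  0.0701] mid [ 0.5592 -0.2948  0.0705] ext [0.036 0.037 0.006]
top blue [443. 241.] 94 mean [ 0.556  -0.2942  0.0724] mid [ 0.556  -0.2936  0.0747] ext [0.036 0.034 0.01 ]
```

Blue's top went from 79.2 to 70.1 mm and the box hasn't moved. Now yellow.

```bash
python3 -m handwheel '{"angular":[[0,0,0],[0,0,0],[0,0,0],[0,0,0],[0,0,0]],"xyz":[[-0.2,1,0],[-0.2,1,0],[-0.2,1,0],[-0.2,1,0],[-0.2,1,0]],"jaw":[1,1,1,1,1]}' | grep -E "ee|wr"
python3 -m handwheel '{"angular":[[0,0,0],[0,0,0],[0,0,0],[0,0,0],[0,0,0]],"xyz":[[0,1,0],[0,1,0],[0,1,0],[0,1,0],[0,1,0]],"jaw":[1,1,1,1,1]}' | grep -E "ee|wr"
python3 -m handwheel '{"angular":[[0,0,0],[0,0,0],[0,0,0],[0,0,0],[0,0,0]],"xyz":[[0,0.9,0],[0,0,1],[0,0,1],[0,0,1],[0,0,0.8]],"jaw":[1,1,1,1,1]}' | grep -E "ee|wr"
python3 -m handwheel '{"angular":[[0,0,0],[0,0,0],[0,0,0]],"xyz":[[0,0,0],[0,0,0],[0,0,0]],"jaw":[1,1,1]}' | grep -E "t:|ee|wr"
```

```text
ee_pos: [0.5774, -0.0534, 0.2037]
wrist_force: [0.0, -0.0, -0.4]
ee_pos: [0.5773, 0.0466, 0.2036]
wrist_force: [-0.7, -0.4, 0.4]
ee_pos: [0.5768, 0.0639, 0.1264]
wrist_force: [-0.0, 0.3, -0.2]
t: 12.45
ee_pos: [0.5784, 0.0638, 0.1295]
tool_rot: [0.001, -0.0, 1.0, -0.0]
wrist_force: [-0.1, -0.5, -0.3]
```

```bash
python3 -m handwheel '{"angular":[[0,0,0],[0,0,0],[0,0,0],[0,0,0],[0,0,0]],"xyz":[[0,0.25,0.5],[0,0,0.5],[0,0,0.35],[0,0,0],[0,0,0]],"jaw":[1,1,1,1,1]}' | grep -E "ee|wr"
python3 -m handwheel '{"angular":[[0,0,0],[0,0,0],[0,0,0],[0,0,0],[0,0,0]],"xyz":[[0,0,0.1],[0,0,0.1],[0,0,0.1],[0,0,0.1],[0,0,0]],"jaw":[1,1,1,1,1]}' | grep -E "ee|wr"
python3 -m handwheel '{"angular":[[0,0,0],[0,0,0],[0,0,0],[0,0,0],[0,0,0]],"xyz":[[0,0,0.1],[0,0,0.1],[0,0,0.1],[0,0,0],[0,0,0]],"jaw":[1,1,1,1,1]}' | grep -E "ee|wr"
```

```text
ee_pos: [0.5774, 0.0689, 0.1009]
wrist_force: [-0.4, 0.8, 0.2]
ee_pos: [0.5776, 0.0689, 0.0932]
wrist_force: [0.2, 0.1, 1.5]
ee_pos: [0.5778, 0.0689, 0.0874]
wrist_force: [-0.1, -0.1, 2.2]
```

Target z is about 0.080.

```bash
python3 -m handwheel '{"angular":[[0,0,0],[0,0,0],[0,0,0],[0,0,0],[0,0,0]],"xyz":[[0,0,0.1],[0,0,0.1],[0,0,0.05],[0,0,0],[0,0,0]],"jaw":[1,1,1,1,1]}' | grep -E "ee|wr"
python3 -m handwheel '{"angular":[[0,0,0],[0,0,0],[0,0,0],[0,0,0]],"xyz":[[0,0,0.05],[0,0,0.05],[0,0,0],[0,0,0]],"jaw":[1,1,1,1]}' | grep -E "ee|wr"
```

```text
ee_pos: [0.5778, 0.0689, 0.0825]
wrist_force: [-1.1, 0.3, 3.8]
ee_pos: [0.5778, 0.0689, 0.0808]
wrist_force: [-0.9, 1.4, 5.8]
```

```bash
python3 -m handwheel '{"angular":[[0,0,0],[0,0,0],[0,0,0],[0,0,0]],"xyz":[[0,0,0.05],[0,0,0],[0,0,0],[0,0,0]],"jaw":[1,1,1,1]}' | grep -E "ee|wr"
python3 -m handwheel '{"angular":[[0,0,0],[0,0,0],[0,0,0],[0,0,0],[0,0,0]],"xyz":[[0,0,-0.2],[0,0,-0.3],[0,0,-0.5],[0,0,-1],[0,0,-1]],"jaw":[1,1,1,1,1]}' | grep -E "ee|wr"
python3 -m handwheel '{"angular":[[0,0,0],[0,0,0],[0,0,0],[0,0,0],[0,0,0]],"xyz":[[0,0,-1],[0,0,-1],[0,0,-1],[0.7,1,-0.5],[0.7,1,0]],"jaw":[1,1,1,1,1]}' | grep -E "ee|wr"
python3 -m handwheel '{"angular":[[0,0,0],[0,0,0],[0,0,0],[0,0,0],[0,0,0]],"xyz":[[0.7,1,0],[0.7,1,0],[0.7,1,0],[0.7,1,0],[0.7,1,0]],"jaw":[1,1,1,1,1]}' | grep -E "ee|wr"
python3 -c "
from m import *
measure(['yellow'])"
```

```text
ee_pos: [0.5779, 0.0689, 0.0799]
wrist_force: [-1.6, -0.5, 7.3]
ee_pos: [0.5769, 0.069, 0.1395]
wrist_force: [-0.2, -1.2, -0.5]
ee_pos: [0.5504, 0.109, 0.2117]
wrist_force: [-0.3, 0.5, 0.5]
ee_pos: [0.4786, 0.2096, 0.2094]
wrist_force: [-0.3, -0.2, 0.2]
scene yellow [341. 222.] 103 mean [0.5792 0.0705 0.0858] mid [0.5787 0.0711 0.0863] ext [0.036 0.034 0.005]
top yellow [292. 236.] 88 mean [0.5754 0.0688 0.0871] mid [0.5745 0.0677 0.0886] ext [0.036 0.035 0.008]
```

Yellow is in: its top went down 9 mm and the box hasn't moved. Now green.

```bash
python3 -m handwheel '{"angular":[[0,0,0],[0,0,0],[0,0,0],[0,0,0],[0,0,0]],"xyz":[[0.6,1,0],[0.6,1,0],[0.6,1,0],[0,0.2,0.5],[0,0,1]],"jaw":[1,1,1,1,1]}' | grep -E "ee|wr"
python3 -m handwheel '{"angular":[[0,0,0],[0,0,0],[0,0,0],[0,0,0],[0,0,0]],"xyz":[[0,0,1],[0,0,0.8],[0,0,0],[0,0,0],[0,0,0]],"jaw":[1,1,1,1,1]}' | grep -E "ee|wr"
```

```text
ee_pos: [0.445, 0.2733, 0.1802]
wrist_force: [0.0, 0.4, -0.1]
ee_pos: [0.4446, 0.2727, 0.1444]
wrist_force: [0.0, 0.0, -0.3]
```

```bash
python3 -m handwheel '{"angular":[[0,0,0],[0,0,0],[0,0,0],[0,0,0],[0,0,0]],"xyz":[[0,0,0.6],[0,0,0.6],[0,0,0.3],[0,0,0],[0,0,0]],"jaw":[1,1,1,1,1]}' | grep -E "ee|wr"
python3 -m handwheel '{"angular":[[0,0,0],[0,0,0],[0,0,0],[0,0,0],[0,0,0]],"xyz":[[0,0,0.1],[0,0,0.1],[0,0,0.1],[0,0,0.1],[0,0,0]],"jaw":[1,1,1,1,1]}' | grep -E "ee|wr"
python3 -m handwheel '{"angular":[[0,0,0],[0,0,0],[0,0,0],[0,0,0],[0,0,0]],"xyz":[[0,0,0.1],[0,0,0.1],[0,0,0.1],[0,0,0],[0,0,0]],"jaw":[1,1,1,1,1]}' | grep -E "ee|wr"
```

```text
ee_pos: [0.4434, 0.2729, 0.113]
wrist_force: [0.3, 0.7, -0.1]
ee_pos: [0.4439, 0.273, 0.1055]
wrist_force: [-0.0, -0.3, 2.5]
ee_pos: [0.4438, 0.273, 0.0993]
wrist_force: [1.5, 0.5, 1.1]
```

```bash
python3 -m handwheel '{"angular":[[0,0,0],[0,0,0],[0,0,0],[0,0,0],[0,0,0]],"xyz":[[0,0,0.1],[0,0,0.05],[0,0,0],[0,0,0],[0,0,0]],"jaw":[1,1,1,1,1]}' | grep -E "ee|wr"
python3 -m handwheel '{"angular":[[0,0,0],[0,0,0],[0,0,0],[0,0,0]],"xyz":[[0,0,0.05],[0,0,0],[0,0,0],[0,0,0]],"jaw":[1,1,1,1]}' | grep -E "ee|wr"
```

```text
ee_pos: [0.4438, 0.273, 0.0966]
wrist_force: [1.1, 1.0, 4.7]
ee_pos: [0.4438, 0.2729, 0.0957]
wrist_force: [0.4, 0.4, 5.6]
```

```bash
python3 -m handwheel '{"angular":[[0,0,0],[0,0,0],[0,0,0],[0,0,0]],"xyz":[[0,0,0.05],[0,0,0],[0,0,0],[0,0,0]],"jaw":[1,1,1,1]}' | grep -E "ee|wr"
python3 -m handwheel '{"angular":[[0,0,0],[0,0,0],[0,0,0],[0,0,0],[0,0,0]],"xyz":[[0,0,-0.2],[0,0,-0.3],[0,0,-0.5],[0,0,-1],[0,0,-1]],"jaw":[1,1,1,1,1]}' | grep -E "ee|wr"
python3 -m handwheel '{"angular":[[0,0,0],[0,0,0],[0,0,0],[0,0,0],[0,0,0]],"xyz":[[0,0,-1],[0,0,-1],[0.5,0.7,-1],[1,1,0],[1,1,0]],"jaw":[1,1,1,1,1]}' | grep -E "ee|wr"
python3 -m handwheel '{"angular":[[0,0,0],[0,0,0],[0,0,0],[0,0,0],[0,0,0]],"xyz":[[1,1,0],[0,1,0],[0,1,0],[0,0,0],[0,0,0]],"jaw":[1,1,1,1,1]}' | grep -E "t:|ee|wr"
python3 -c "
from m import *
measure()
im,_=r.snapshot('scene'); cv2.imwrite('pics/end.png',im[:,:,::-1])"
```

```text
ee_pos: [0.4439, 0.273, 0.0949]
wrist_force: [-0.9, -0.9, 7.3]
ee_pos: [0.4426, 0.2726, 0.1544]
wrist_force: [0.5, -0.1, 0.8]
ee_pos: [0.393, 0.3273, 0.2152]
wrist_force: [-0.2, 0.5, 0.1]
t: 22.15
ee_pos: [0.3731, 0.3865, 0.214]
tool_rot: [-0.0, -0.0, 1.0, -0.001]
wrist_force: [-1.0, -0.5, -0.3]
scene blue [227. 319.] 184 mean [ 0.559  -0.2947  0.07  ] mid [ 0.5587 -0.2942  0.0711] ext [0.036 0.036 0.007]
scene yellow [341. 222.] 101 mean [0.5784 0.0697 0.0856] mid [0.577  0.0693 0.0866] ext [0.037 0.036 0.007]
scene green [345. 162.] 62 mean [0.4455 0.2742 0.1009] mid [0.4441 0.2749 0.1011] ext [0.035 0.033 0.005]
scene red [282. 242.] 114 mean [ 0.5148 -0.0663  0.0944] mid [ 0.5143 -0.0662  0.0949] ext [0.036 0.032 0.006]
top blue [443. 241.] 88 mean [ 0.556  -0.2952  0.0727] mid [ 0.5562 -0.2951  0.0747] ext [0.035 0.032 0.009]
top yellow [292. 236.] 91 mean [0.5751 0.0671 0.0869] mid [0.5762 0.0689 0.0889] ext [0.033 0.032 0.009]
top green [208. 292.] 108 mean [0.4426 0.2743 0.1008] mid [0.4428 0.2745 0.1032] ext [0.034 0.036 0.01 ]
top red [351. 263.] 99 mean [ 0.5126 -0.0676  0.0954] mid [ 0.5109 -0.0673  0.0985] ext [0.034 0.034 0.011]
```

View pics/end.png

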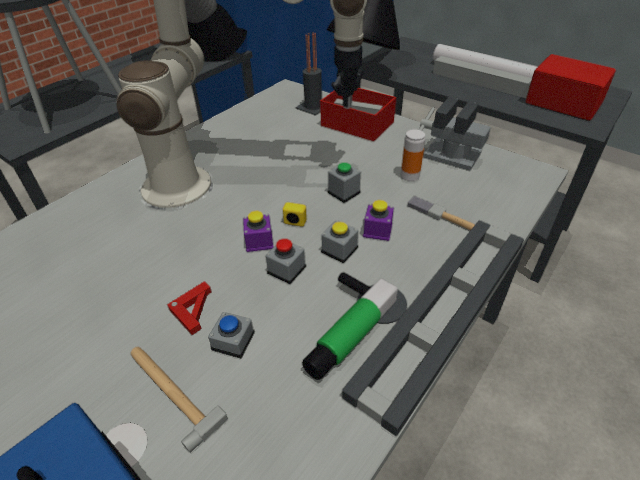

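Blue (229,324), yellow (340,229) and green (344,169) are each about 9–10 mm lower. Red (284,247) is unchanged, nothing else has moved, and the gripper is clear.

```bash
python3 -c "
from workcell import r
print(r.hand_in())"
```

```text
the job is handed in; nothing more can be done
None
```

I pressed the blue, yellow and green buttons in order, each with at most about 8 N; the caps measure 9–11 mm lower and stay in, the red emergency-stop, boxes and tools are undisturbed, and the job was handed in at about 22 s (no verdict was returned).

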